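# Hold the tweezer box's sprung gate half open

## Task

Lift the blue lid of the white tweezer box by its bar until it rests open on its stop, then draw the sprung steel gate inside by its black tab half way, so that its edge stands over the middle of the red divider: the first well, with the tweezers, is open and the second well never gets uncovered. Keep holding the gate there; the program finishes while holding it, because it springs shut when let go. Leave the lid resting on its stop and the jars, tin and bowl round the box undisturbed.

Things in the scene. Friction and masses are not known exactly. Their poses are not given: they have to be found in the camera images.
- tool_box: White box fixed on the table, 150 (x) x 220 (y) x 50 mm high without its lid. Origin at the centre of its underside, z up; +x is the far side with the lid's hinge. Under the lid, along y: first well (two tweezers in it) -100 to -63 mm, red divider -63 to -47, second well -47 to -10, then plain deck. Guide rails at x +-66 mm rise to z 56 mm; only the gate's tab is higher.
- lid (a joint): Hinge of the blue hooded lid (150 x 220 mm, 34 mm high, 0.2 to 0.42 kg), rad: 0 shut, grows as it opens, 1.75 fully open on its stop, leaning back past upright. Let go below about 1.2 it falls shut, above about 1.3 it falls open; it stays on the stop by its own weight. While it is shut the gate cannot be reached.
- lid_bar (a point): Centre of the round steel bar handle on the lid: 10 mm thick, 100 mm long along the box's y, its axis 36 mm above the lid's top face, fingers fit on both sides. With the lid shut it lies 130 mm in front (box -x) of the hinge and 70 mm above it; it moves on a circle about the hinge. The bar may turn between the fingers.
- lid_hinge (a point): Middle of the lid's hinge line, which runs along the box's y at the far rim, 50.5 mm above the table. Opening carries the bar up and then away from the robot (+x of the box).
- gate (a joint): Travel of the steel gate along the box's +y, m: 0 shut, 0.045 half (its -y edge over the middle of the red divider), 0.09 full; above 0.053 the second well begins to be uncovered. The spring pushes it shut with about 2.2 N at 0, 7.2 N at half, 12 N at full travel, plus slight friction; let go, it snaps shut. Plate 126 x 98 x 4 mm, underside at z 50.5 mm.
- gate_tab (a point): Centre of the black upright pull tab on the gate: 12 mm thick along the box's y (the sliding direction), 36 mm wide along x, top at z 79 mm, 12 mm above this point; its foot plate (50 x 26 mm) ends at z 57 mm. It moves with the gate; with the gate shut it lies at x -15, y -51, z 67 mm in the box's frame.
- spice_a: Bystander: spice jar with yellow cap, 44 mm across, 100 mm high; origin at the centre of its underside. Leave alone.
- spice_b: Bystander: spice jar with black cap, 44 mm across, 106 mm high; origin at the centre of its underside. Leave alone.
- tin_a: Bystander: food tin, 76 mm across, 58 mm high; origin at the centre of its underside. Leave alone.
- small_bowl: Bystander: white bowl with a red line, 101 mm across, 45 mm high; origin at the centre of its underside. Leave alone.

How it is judged:
By the outcome, as a careful person would: the job done as asked, in the order asked, and still so for the second after the job is handed in, while the arm keeps its last pose, push and grip.
It also fails if it takes over 48 s, if anything falls off the work surface, if the arm or the gripper's body presses on something with over 40 N, if the wrist force passes 120 N, or if a joint passes its speed limit or range.

## Robot

A 6-joint arm with a two-finger parallel gripper is mounted at the origin on the work surface; the furniture and walls round the work are solid. World frame = base frame: x ahead of the robot, y to its left, z up, the work surface at z = 0. Lengths are in m, angles in rad, forces in N, time in s.
With the tool pointing down it reaches from about 0.325 to 0.775 m from the base axis. Payload 5.5 kg.
Tool frame: the origin (TCP) lies midway between the tips of the shut fingers; the grasp point (between the pads) lies r.pinch_z behind it (r.pinch_z is the distance from the TCP to the grasp point, in m); z points along the fingers, y is the line along which they close (so a half turn about z gives the same grasp; the last joint's range is limited). The gripper opens to 88 mm and grips with 3 to 60 N. Pads are 20 mm wide; open, the fingers measure 115 mm over their backs; the gripper's body (75 mm by 178 mm) begins 61 mm behind the grasp point.
Start: joints at [-1.276, 0.091, 1.231, -0, 1.82, -0.057], TCP at [0.207, -0.563, 0.223] pointing down, gripper open.
Joint ranges: [-2.87, 2.87], [-0.86, 2.18], [0.17, 2.46], [-1.51, 4.65], [0.06, 2.69], [-2.65, 2.65]. Speed limits (rad/s): [2.57, 2.57, 3.01, 3.14, 3.14, 3.14].

## Interface

Orientations are given as a unit quaternion [x, y, z, w].
In Python, from rig import r gives the robot as it stands.
- The arm moves only by the tool jog_arm, never from a script. Its argument "targets" is a list of rows, each an object of numbers: "x", "y", "z": the shift along the tool's x, y, z in cm; "wx", "wy", "wz": the turn, a rotation vector about the tool's x, y, z in rad; "jaw": the opening, from 0 (shut) to 1 (fully open). A call has 1 to 8 rows; each row shifts and turns the commanded pose from where the row before left it, along the tool's axes as they then stand; what a row does not reach is not made up. A row lasts 1/10 s, in which the tool goes at most 50 mm and 8.59 degrees, less where a joint would pass 70% of its speed; a pose out of reach is approached as far as the arm can. A call is refused whole if a number of a shift passes 5 or a number of a turn 0.15, either way. A call with a gripper value outside its range is refused whole. The fingers move at their own pace and stop on an object; "force" is the grip in N (left out, the last holds). Time passes only in rows, so rows that do not move let the fingers close. It gives the time, the measured TCP pose, the force, the opening and the grip force at its end, in the units of the state.
- r.get_state(): the state, without advancing time (a new reading comes with each control period).
- r.snapshot(name): name is "scene" or "top"; returns the picture (480x640x3 uint8, red, green, blue); there is no depth.
- r.camera_info(name): a dict with "fx", "fy", "cx", "cy" (pixels), "rvec" (rotation vector, rad) and "tvec" (3), from world to camera coordinates, as OpenCV has them. Camera axes: x right, y down, z forward; pixel columns grow to the right and rows downward; lengths in m; the calibration is good to about 2 mm. A picture is of the moment at which its call begins. camera_info takes no time and is no camera call.
- r.job_done(): hands the job in; it is judged then, once.
The state is a dict: "clock": time; "qpos": joint angles; "dq": joint speeds; "joint_torque": joint torques, N m; "ee_pos": TCP position; "tool_rot": TCP orientation; "ft_force": force on the tool from outside, world axes, zero at the start; "torque": the same for the moment, N m; "grip_width": opening from 0.0 (shut) to 1.0 (fully open); "grip_force": force on a finger pad.
Only numpy, scipy, OpenCV 4.12 (cv2) and the standard library are available. Lean on these libraries where they do the work, as an engineer would, in place of code of your own. Each camera call takes 0.05 s, during which the arm holds its last target. There are 200 camera calls.

## Working session

There is one attempt and no reset: what is moved stays moved. The work goes in short steps, Python scripts to look and compute and a tool call to move; the robot and the scene stay as the last step left them, time stands still between calls to the robot, and variables do not carry over. Pictures are saved under pics/ and viewed, at most 10 in all, crops included, and the job is handed in when it is done.

Besides the shell and the picture viewer there is one more tool, called after "Request:" by a JSON object that holds its "name" and its "arguments". jog_arm: Moves the arm, as the interface text tells. Its arguments: {"type":"object","properties":{"targets":{"type":"array","items":{"type":"object","properties":{"x":{"type":"number"},"y":{"type":"number"},"z":{"type":"number"},"wx":{"type":"number"},"wy":{"type":"number"},"wz":{"type":"number"},"jaw":{"type":"number"}}}},"force":{"type":"number"}},"required":["targets"]}

```bash
mkdir -p pics; python3 - <<'E'
from rig import r
import cv2
for n in("scene","top"):
    cv2.imwrite(f"pics/{n}0.png",r.snapshot(n)[:,:,::-1]); print(r.camera_info(n))
print(r.pinch_z,r.get_state())
E
```

```text
{'fx': 499.2112551546255, 'fy': 499.2112551546255, 'cx': 323.3691016352059, 'cy': 236.5711838062325, 'rvec': array([ 1.02520812, -2.23769863,  1.1965341 ]), 'tvec': array([0.4223251 , 0.31449015, 0.85356534])}
{'fx': 619.847447210302, 'fy': 619.847447210302, 'cx': 315.4811755170381, 'cy': 232.99226732771197, 'rvec': array([ 2.16591714, -2.03602723,  0.21677302]), 'tvec': array([0.00648997, 0.61526141, 1.16962408])}
0.0187 {'clock': 0.1, 'qpos': array([-1.27571786e+00,  9.17794031e-02,  1.23174156e+00,  9.75849473e-06,
        1.81977874e+00, -5.66991480e-02]), 'dq': array([ 0.00105644, -0.00132238, -0.0036145 ,  0.00072441, -0.00097293,
       -0.00030586]), 'joint_torque': array([ 3.53994030e-03, -4.47856200e+01, -4.07569885e+01,  7.02201552e-02,
        2.84527650e-02, -1.20935501e-04]), 'ee_pos': array([ 0.20666848, -0.56301383,  0.22163593]), 'tool_rot': array([ 9.84570833e-01,  1.74984418e-01, -9.67947910e-05, -8.48035191e-04]), 'ft_force': array([-0.16096269, -0.34660141, -0.59055727]), 'torque': array([0.00423932, 0.03607437, 0.05997028]), 'grip_force': 0.0, 'grip_width': 1.0041942596582327}
```

View pics/top0.png

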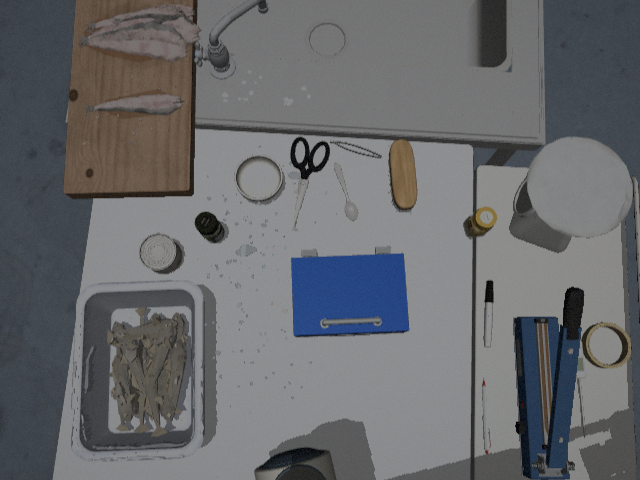

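View pics/scene0.png

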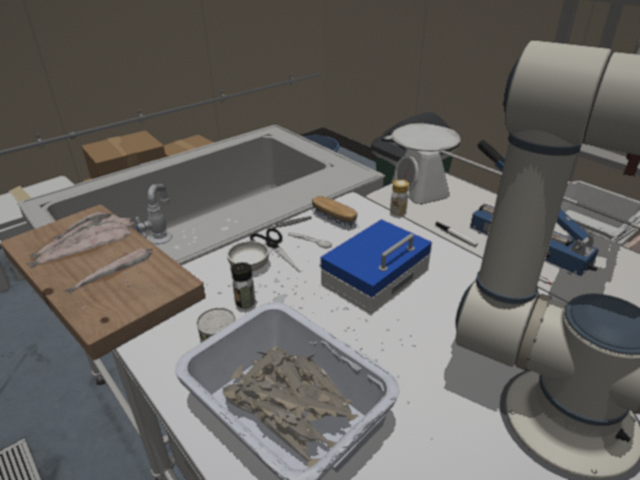

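The top view shows the shut blue lid with corners near (291,257), (404,253), (409,331), (294,336), and its bar from about (322,323) to (381,321). The scene view shows the same lid, with its bar near (397,251). I'll enlarge the box in the top view.

```bash
python3 - <<'E'
import cv2
a=cv2.imread("pics/top0.png")[240:345,280:420]
cv2.imwrite("pics/crop0.png",cv2.resize(a,None,fx=5.5,fy=5.5,interpolation=cv2.INTER_CUBIC))
E
```

```text
(no output)
```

View pics/crop0.png

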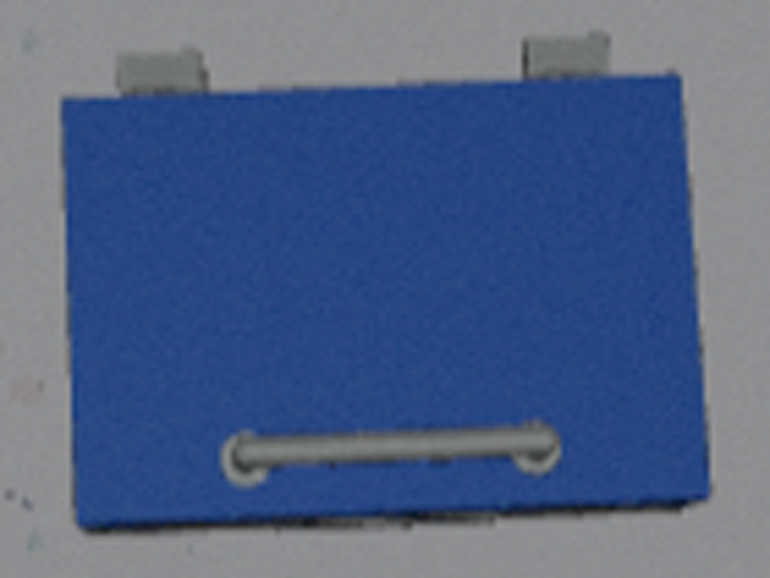

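The crop shows the lid's top corners at about (64,98), (680,75), (708,494) and (78,520), and the bar axis from about (240,450) to (555,439).

```bash
cat > h.py <<'E'
import numpy as np, cv2
from rig import r
from scipy.spatial.transform import Rotation as R
def ray(n,uv,z):
    c=r.camera_info(n);M=cv2.Rodrigues(c["rvec"])[0];o=-M.T@c["tvec"]
    d=M.T@np.array([(uv[0]-c["cx"])/c["fx"],(uv[1]-c["cy"])/c["fy"],1]);return o+d*(z-o[2])/d[2]
def proj(n,P):
    c=r.camera_info(n);K=np.array([[c["fx"],0,c["cx"]],[0,c["fy"],c["cy"]],[0,0,1]])
    return cv2.projectPoints(np.atleast_2d(P).astype(float),c["rvec"],c["tvec"],K,None)[0][:,0]
E
python3 - <<'E'
from h import *
g=lambda u,v:(280+(u+.5)/5.5-.5,240+(v+.5)/5.5-.5)
P=[ray("top",g(*p),.0845) for p in [(64,98),(680,75),(708,494),(78,520)]]
for p in P:print(p.round(4))
print("c",np.mean(P,0),np.linalg.norm(P[0]-P[1]),np.linalg.norm(P[1]-P[2]))
B=[ray("top",g(*p),.1205) for p in [(240,450),(555,439)]]
d=B[0]-B[1];print(B,np.linalg.norm(d),"barmid",np.mean(B,0))
for d in (d,P[0]-P[1],P[3]-P[2]):print(np.arctan2(-d[0],d[1]))
# fit: model points box frame
from scipy.optimize import least_squares
m=np.array([[75,110],[75,-110],[-75,-110],[-75,110],[-55,50],[-55,-50]])/1e3
Q=np.array(P+B)[:,:2]
def f(p):
    c,s=np.cos(p[2]),np.sin(p[2]);return (m@np.array([[c,s],[-s,c]])+p[:2]-Q).ravel()
s=least_squares(f,[.5,0,0]);print(s.x,(s.fun*1e3).round(1))
E
```

```text
[0.5583 0.0883 0.0845]
[ 0.58   -0.1292  0.0845]
[ 0.4334 -0.1436  0.0845]
[0.4111 0.0731 0.0845]
c [ 0.49570766 -0.02784972  0.0845    ] 0.21862061292122936 0.1472369663950642
[array([0.43577551, 0.01879233, 0.1205    ]), array([ 0.4459968 , -0.08667848,  0.1205    ])] 0.10596492495397797 barmid [ 0.44088615 -0.03394308  0.1205    ]
0.09660933885625612
0.09937745951493768
0.1028235918829861
[ 0.49567353 -0.02803035  0.10110781] [ 0.9  0.7  1.4 -0.7 -1.3 -1.5 -1.1  0.8  0.1 -2.6  0.   3.4]
```

```bash
cat >> h.py <<'E'
C=np.array([.4957,-.028,0]);Y=.101;Rb=R.from_euler("z",Y)
def w(b):return C+Rb.apply(b)   # box -> world
def down(psi):return R.from_euler("z",psi)*R.from_euler("x",np.pi)
def plan(pos,rot,n=8,start=None):
    """tool-frame rows from the present pose along a straight line"""
    s=r.get_state();p0,q=(s["ee_pos"],R.from_quat(s["tool_rot"])) if start is None else start
    v=(q.inv()*rot).as_rotvec()/n;d=(np.array(pos)-p0)/n
    print("t",s["clock"],"ee",p0.round(4),"F",s["ft_force"].round(1),"grip",round(s["grip_width"],3),round(s["grip_force"],1))
    for i in range(n):
        print((q.inv().apply(d)*100).round(2),v.round(3));q=q*R.from_rotvec(v)
E
python3 - <<'E'
from h import *
b=w([-.055,0,.20]);print(b)
plan(b,down(Y+np.pi/2),16)
E
```

```text
[ 0.44098029 -0.03354556  0.2       ]
t 0.1 ee [ 0.2067 -0.563   0.2216] F [-0.2 -0.3 -0.6] grip 1.004 0.0
[ 2.51 -2.6   0.14] [-0.    -0.    -0.083]
[ 2.72 -2.39  0.14] [-0.    -0.    -0.083]
[ 2.91 -2.15  0.14] [-0.    -0.    -0.083]
[ 3.08 -1.91  0.14] [-0.    -0.    -0.083]
[ 3.22 -1.65  0.14] [-0.    -0.    -0.083]
[ 3.35 -1.38  0.14] [-0.    -0.    -0.083]
[ 3.45 -1.09  0.14] [-0.    -0.    -0.083]
[ 3.53 -0.81  0.14] [-0.    -0.    -0.083]
[ 3.58 -0.51  0.14] [-0.    -0.    -0.083]
[ 3.61 -0.22  0.14] [-0.    -0.    -0.083]
[3.62 0.08 0.14] [-0.    -0.    -0.083]
[3.6  0.38 0.14] [-0.    -0.    -0.083]
[3.56 0.68 0.14] [-0.    -0.    -0.083]
[3.49 0.97 0.14] [-0.    -0.    -0.083]
[3.4  1.25 0.14] [-0.    -0.    -0.083]
[3.28 1.53 0.14] [-0.    -0.    -0.083]
```

Request:
{"name": "jog_arm", "arguments": {"targets": [{"x":2.5,"y":-2.6,"wz":-0.083,"jaw":0.7},{"x":2.7,"y":-2.4,"wz":-0.083},{"x":2.9,"y":-2.15,"wz":-0.083},{"x":3.1,"y":-1.9,"wz":-0.083},{"x":3.2,"y":-1.65,"wz":-0.083},{"x":3.35,"y":-1.4,"wz":-0.083},{"x":3.45,"y":-1.1,"wz":-0.083},{"x":3.5,"y":-0.8,"wz":-0.083}]}}

```text
schema error: expected keys x, y, z, wx, wy, wz, jaw
```

Request:
{"name": "jog_arm", "arguments": {"targets": [{"x":3.6,"y":-0.5,"wz":-0.083},{"x":3.6,"y":-0.2,"wz":-0.083},{"x":3.6,"y":0.1,"wz":-0.083},{"x":3.6,"y":0.4,"wz":-0.083},{"x":3.55,"y":0.7,"wz":-0.083},{"x":3.5,"y":1.0,"wz":-0.083},{"x":3.4,"y":1.25,"wz":-0.083},{"x":3.3,"y":1.5,"wz":-0.083}]}}

```text
schema error: expected keys x, y, z, wx, wy, wz, jaw
```

Request:
{"name": "jog_arm", "arguments": {"targets": [{},{}]}}

```text
schema error: expected keys x, y, z, wx, wy, wz, jaw
```

```bash
python3 - <<'E'
from h import *
plan(w([-.055,0,.102]),down(Y+np.pi/2),3)
im=r.snapshot("scene")[:,:,::-1];cv2.imwrite("pics/s1.png",cv2.resize(im[150:330,290:490],None,fx=3,fy=3,interpolation=cv2.INTER_CUBIC))
E
```

```text
t 0.1 ee [ 0.2067 -0.563   0.2216] F [-0.2 -0.3 -0.6] grip 1.004 0.0
[ 13.41 -13.87   4.01] [-0.   -0.   -0.44]
[18.05 -6.84  4.  ] [-0.   -0.   -0.44]
[19.24  1.5   3.99] [-0.   -0.   -0.44]
```

View pics/s1.png

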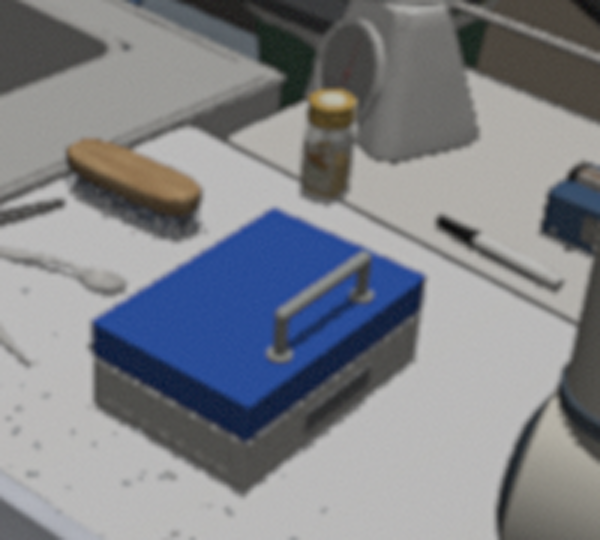

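The move calls were refused because every row needs all seven keys. The picture shows the scene unchanged, with the bar from about (280,312) to (362,262) in the crop.

Request:
{"name": "jog_arm", "arguments": {"targets": [{"x":2.5,"y":-2.6,"z":0,"wx":0,"wy":0,"wz":-0.083,"jaw":0.7},{"x":2.7,"y":-2.4,"z":0,"wx":0,"wy":0,"wz":-0.083,"jaw":0.7},{"x":2.9,"y":-2.15,"z":0,"wx":0,"wy":0,"wz":-0.083,"jaw":0.7},{"x":3.1,"y":-1.9,"z":0,"wx":0,"wy":0,"wz":-0.083,"jaw":0.7},{"x":3.2,"y":-1.65,"z":0,"wx":0,"wy":0,"wz":-0.083,"jaw":0.7},{"x":3.35,"y":-1.4,"z":0,"wx":0,"wy":0,"wz":-0.083,"jaw":0.7},{"x":3.45,"y":-1.1,"z":0,"wx":0,"wy":0,"wz":-0.083,"jaw":0.7},{"x":3.5,"y":-0.8,"z":0,"wx":0,"wy":0,"wz":-0.083,"jaw":0.7}]}}

```text
clock: 0.95
ee_pos: [0.323, -0.297, 0.2224]
tool_rot: [0.873, 0.488, 0.0, -0.0]
ft_force: [0.8, 0.4, 0.2]
grip_width: 0.698
grip_force: 0.0
```

Request:
{"name": "jog_arm", "arguments": {"targets": [{"x":3.6,"y":-0.5,"z":0,"wx":0,"wy":0,"wz":-0.083,"jaw":0.7},{"x":3.6,"y":-0.2,"z":0,"wx":0,"wy":0,"wz":-0.083,"jaw":0.7},{"x":3.6,"y":0.1,"z":0,"wx":0,"wy":0,"wz":-0.083,"jaw":0.7},{"x":3.6,"y":0.4,"z":0,"wx":0,"wy":0,"wz":-0.083,"jaw":0.7},{"x":3.55,"y":0.7,"z":0,"wx":0,"wy":0,"wz":-0.083,"jaw":0.7},{"x":3.5,"y":1.0,"z":0,"wx":0,"wy":0,"wz":-0.083,"jaw":0.7},{"x":3.4,"y":1.25,"z":0,"wx":0,"wy":0,"wz":-0.083,"jaw":0.7},{"x":3.3,"y":1.5,"z":0,"wx":0,"wy":0,"wz":-0.083,"jaw":0.7}]}}

```text
clock: 1.75
ee_pos: [0.4396, -0.0318, 0.2225]
tool_rot: [0.666, 0.746, -0.0, -0.0]
ft_force: [1.1, 0.3, 0.0]
grip_width: 0.7
grip_force: 0.0
```

Request:
{"name": "jog_arm", "arguments": {"targets": [{"x":0,"y":0,"z":0,"wx":0,"wy":0,"wz":0,"jaw":0.7},{"x":0,"y":0,"z":0,"wx":0,"wy":0,"wz":0,"jaw":0.7}]}}

```text
clock: 1.95
ee_pos: [0.4392, -0.0329, 0.2223]
tool_rot: [0.667, 0.745, -0.0, -0.0]
ft_force: [0.6, -1.0, 0.4]
grip_width: 0.705
grip_force: 0.0
```

```bash
python3 - <<'E'
from h import *
plan(w([-.055,0,.102]),down(Y+np.pi/2),3)
print(r.get_state()["qpos"].round(3))
im=r.snapshot("scene")[:,:,::-1];cv2.imwrite("pics/s2.png",cv2.resize(im[150:330,290:490],None,fx=3,fy=3,interpolation=cv2.INTER_CUBIC))
E
```

```text
t 1.95 ee [ 0.4392 -0.0329  0.2223] F [ 0.6 -1.   0.4] grip 0.705 0.0
[-0.03  0.06  4.01] [-0.     0.     0.003]
[-0.03  0.06  4.01] [-0.     0.     0.003]
[-0.03  0.06  4.01] [-0.     0.     0.003]
[-0.152 -0.339  1.627 -0.     1.855 -0.262]
```

View pics/s2.png

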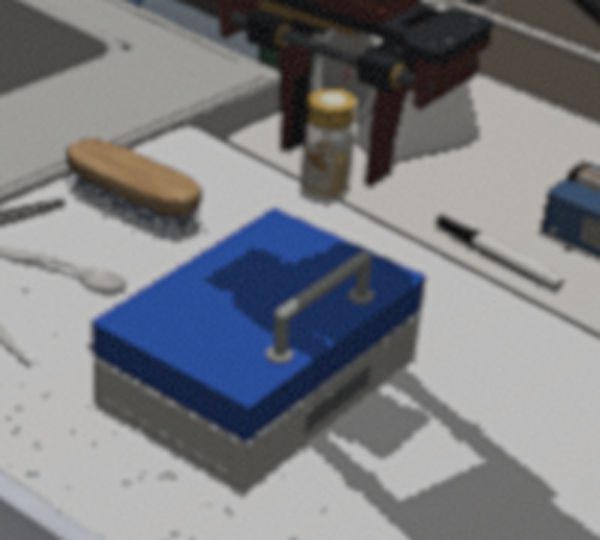

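The open fingers straddle the bar from above, with tips near (295,145) and (380,180). I'll go down and close.

Request:
{"name": "jog_arm", "arguments": {"targets": [{"x":-0.1,"y":0.2,"z":3,"wx":0,"wy":0,"wz":0.003,"jaw":0.6},{"x":0,"y":0,"z":3,"wx":0,"wy":0,"wz":0,"jaw":0.6},{"x":0,"y":0,"z":3,"wx":0,"wy":0,"wz":0,"jaw":0.6},{"x":0,"y":0,"z":2,"wx":0,"wy":0,"wz":0,"jaw":0.6},{"x":0,"y":0,"z":1,"wx":0,"wy":0,"wz":0,"jaw":0.6},{"x":0,"y":0,"z":0,"wx":0,"wy":0,"wz":0,"jaw":0.6},{"x":0,"y":0,"z":0,"wx":0,"wy":0,"wz":0,"jaw":0.6}]}}

```text
clock: 2.7
ee_pos: [0.4418, -0.0347, 0.1038]
tool_rot: [0.669, 0.743, 0.0, 0.001]
ft_force: [0.5, 0.2, 0.3]
grip_width: 0.598
grip_force: 0.0
```

Request:
{"name": "jog_arm", "arguments": {"force": 15, "targets": [{"x":0,"y":0,"z":0,"wx":0,"wy":0,"wz":0,"jaw":0.3},{"x":0,"y":0,"z":0,"wx":0,"wy":0,"wz":0,"jaw":0.2},{"x":0,"y":0,"z":0,"wx":0,"wy":0,"wz":0,"jaw":0.1},{"x":0,"y":0,"z":0,"wx":0,"wy":0,"wz":0,"jaw":0},{"x":0,"y":0,"z":0,"wx":0,"wy":0,"wz":0,"jaw":0},{"x":0,"y":0,"z":0,"wx":0,"wy":0,"wz":0,"jaw":0}]}}

```text
clock: 3.3
ee_pos: [0.4383, -0.0343, 0.1026]
tool_rot: [0.669, 0.743, -0.003, -0.003]
ft_force: [-8.5, -1.2, 6.8]
grip_width: 0.107
grip_force: 15.0
```

```bash
python3 - <<'E'
import numpy as np
a0=np.arctan2(.07,-.13);t=np.linspace(0,1.75,25);p=14.765*np.c_[np.cos(a0-t),np.sin(a0-t)]
print(np.c_[t[1:],np.diff(p,axis=0)*[1,-1],p[1:]-p[0]].round(2))
E
```

```text
[[ 7.000e-02  5.400e-01 -9.300e-01  5.400e-01  9.300e-01]
 [ 1.500e-01  6.100e-01 -8.900e-01  1.160e+00  1.810e+00]
 [ 2.200e-01  6.700e-01 -8.400e-01  1.830e+00  2.650e+00]
 [ 2.900e-01  7.300e-01 -7.900e-01  2.560e+00  3.440e+00]
 [ 3.600e-01  7.900e-01 -7.300e-01  3.350e+00  4.180e+00]
 [ 4.400e-01  8.400e-01 -6.700e-01  4.190e+00  4.850e+00]
 [ 5.100e-01  8.900e-01 -6.100e-01  5.080e+00  5.460e+00]
 [ 5.800e-01  9.300e-01 -5.400e-01  6.010e+00  6.000e+00]
 [ 6.600e-01  9.700e-01 -4.800e-01  6.970e+00  6.480e+00]
 [ 7.300e-01  1.000e+00 -4.000e-01  7.970e+00  6.880e+00]
 [ 8.000e-01  1.020e+00 -3.300e-01  8.990e+00  7.210e+00]
 [ 8.800e-01  1.050e+00 -2.500e-01  1.004e+01  7.470e+00]
 [ 9.500e-01  1.060e+00 -1.800e-01  1.110e+01  7.640e+00]
 [ 1.020e+00  1.070e+00 -1.000e-01  1.217e+01  7.740e+00]
 [ 1.090e+00  1.080e+00 -2.000e-02  1.325e+01  7.760e+00]
 [ 1.170e+00  1.070e+00  6.000e-02  1.432e+01  7.710e+00]
 [ 1.240e+00  1.070e+00  1.400e-01  1.539e+01  7.570e+00]
 [ 1.310e+00  1.060e+00  2.100e-01  1.645e+01  7.360e+00]
 [ 1.390e+00  1.040e+00  2.900e-01  1.748e+01  7.070e+00]
 [ 1.460e+00  1.010e+00  3.600e-01  1.850e+01  6.700e+00]
 [ 1.530e+00  9.800e-01  4.400e-01  1.948e+01  6.270e+00]
 [ 1.600e+00  9.500e-01  5.100e-01  2.043e+01  5.760e+00]
 [ 1.680e+00  9.100e-01  5.800e-01  2.134e+01  5.180e+00]
 [ 1.750e+00  8.700e-01  6.400e-01  2.221e+01  4.540e+00]]
```

Request:
{"name": "jog_arm", "arguments": {"targets": [{"x":0,"y":0.2,"z":-0.9,"wx":0,"wy":0,"wz":0,"jaw":0},{"x":0,"y":0.6,"z":-0.9,"wx":0,"wy":0,"wz":0,"jaw":0},{"x":0,"y":0.7,"z":-0.85,"wx":0,"wy":0,"wz":0,"jaw":0},{"x":0,"y":0.75,"z":-0.8,"wx":0,"wy":0,"wz":0,"jaw":0},{"x":0,"y":0.8,"z":-0.75,"wx":0,"wy":0,"wz":0,"jaw":0}]}}

```text
clock: 3.8
ee_pos: [0.4718, -0.0309, 0.1462]
tool_rot: [0.669, 0.744, -0.001, -0.0]
ft_force: [-5.4, -0.6, 2.9]
grip_width: 0.106
grip_force: 15.0
```

Request:
{"name": "jog_arm", "arguments": {"targets": [{"x":0,"y":0.8,"z":-0.65,"wx":0,"wy":0,"wz":0,"jaw":0},{"x":0,"y":0.9,"z":-0.6,"wx":0,"wy":0,"wz":0,"jaw":0},{"x":0,"y":0.95,"z":-0.55,"wx":0,"wy":0,"wz":0,"jaw":0},{"x":0,"y":0.95,"z":-0.45,"wx":0,"wy":0,"wz":0,"jaw":0},{"x":0,"y":1.0,"z":-0.4,"wx":0,"wy":0,"wz":0,"jaw":0}]}}

```text
clock: 4.3
ee_pos: [0.5185, -0.0261, 0.1731]
tool_rot: [0.669, 0.744, 0.0, 0.001]
ft_force: [-2.8, -2.0, 2.0]
grip_width: 0.108
grip_force: 15.0
```

```bash
python3 - <<'E'
from h import *
im=r.snapshot("scene")[:,:,::-1];cv2.imwrite("pics/s3.png",cv2.resize(im[120:330,280:500],None,fx=2.7,fy=2.7,interpolation=cv2.INTER_CUBIC))
E
```

```text
(no output)
```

View pics/s3.png

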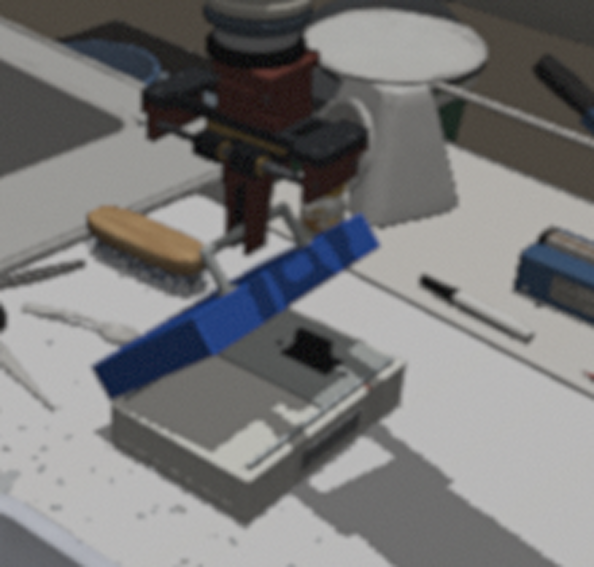

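The lid is lifting with the bar in the fingers, near (255,225). The gate with its black tab shows near (312,345), and the spice jar stands well behind.

Request:
{"name": "jog_arm", "arguments": {"targets": [{"x":0,"y":1.0,"z":-0.35,"wx":0,"wy":0,"wz":0,"jaw":0},{"x":0,"y":1.05,"z":-0.25,"wx":0,"wy":0,"wz":0,"jaw":0},{"x":0,"y":1.05,"z":-0.2,"wx":0,"wy":0,"wz":0,"jaw":0},{"x":0,"y":1.05,"z":-0.1,"wx":0,"wy":0,"wz":0,"jaw":0},{"x":0,"y":1.1,"z":0,"wx":0,"wy":0,"wz":0,"jaw":0},{"x":0,"y":1.05,"z":0.05,"wx":0,"wy":0,"wz":0,"jaw":0}]}}

```text
clock: 4.95
ee_pos: [0.5812, -0.0195, 0.18]
tool_rot: [0.669, 0.743, 0.0, 0.001]
ft_force: [-1.4, -3.1, 0.6]
grip_width: 0.104
grip_force: 15.0
```

Request:
{"name": "jog_arm", "arguments": {"targets": [{"x":0,"y":1.05,"z":0.15,"wx":0,"wy":0,"wz":0,"jaw":0},{"x":0,"y":1.05,"z":0.2,"wx":0,"wy":0,"wz":0,"jaw":0},{"x":0,"y":1.05,"z":0.3,"wx":0,"wy":0,"wz":0,"jaw":0},{"x":0,"y":1.0,"z":0.35,"wx":0,"wy":0,"wz":0,"jaw":0},{"x":0,"y":1.0,"z":0.45,"wx":0,"wy":0,"wz":0,"jaw":0}]}}

```text
clock: 5.45
ee_pos: [0.6321, -0.0139, 0.1645]
tool_rot: [0.669, 0.744, -0.0, -0.0]
ft_force: [-1.5, -4.2, 0.6]
grip_width: 0.109
grip_force: 15.0
```

Request:
{"name": "jog_arm", "arguments": {"targets": [{"x":0,"y":0.95,"z":0.5,"wx":0,"wy":0,"wz":0,"jaw":0},{"x":0,"y":0.9,"z":0.6,"wx":0,"wy":0,"wz":0,"jaw":0},{"x":0,"y":0.5,"z":0.35,"wx":0,"wy":0,"wz":0,"jaw":0},{"x":0,"y":0.3,"z":0.2,"wx":0,"wy":0,"wz":0,"jaw":0},{"x":0,"y":0,"z":0,"wx":0,"wy":0,"wz":0,"jaw":0}]}}

```text
clock: 5.95
ee_pos: [0.6578, -0.0109, 0.1479]
tool_rot: [0.669, 0.744, -0.0, -0.0]
ft_force: [0.1, -2.7, -0.7]
grip_width: 0.11
grip_force: 15.0
```

Request:
{"name": "jog_arm", "arguments": {"targets": [{"x":0,"y":0,"z":0,"wx":0,"wy":0,"wz":0,"jaw":0.2},{"x":0,"y":0,"z":0,"wx":0,"wy":0,"wz":0,"jaw":0.32},{"x":0,"y":0,"z":0,"wx":0,"wy":0,"wz":0,"jaw":0.32},{"x":0,"y":0,"z":-1,"wx":0,"wy":0,"wz":0,"jaw":0.32},{"x":0,"y":0,"z":-2,"wx":0,"wy":0,"wz":0,"jaw":0.32},{"x":0,"y":0,"z":-3,"wx":0,"wy":0,"wz":0,"jaw":0.32},{"x":0,"y":0,"z":-3,"wx":0,"wy":0,"wz":0,"jaw":0.32},{"x":0,"y":0,"z":-3,"wx":0,"wy":0,"wz":0,"jaw":0.32}]}}

```text
clock: 6.75
ee_pos: [0.6574, -0.0108, 0.271]
tool_rot: [0.669, 0.744, 0.0, 0.0]
ft_force: [-0.2, 0.3, 0.4]
grip_width: 0.32
grip_force: 0.0
```

```bash
python3 - <<'E'
from h import *
# refine from bar: grasped at x .4383
print(w([-.015,-.051,.067]), w([-.12,-.051,.067]))
plan(w([-.06,-.051,.26]),down(Y),10)
print(proj("top",[w([-.015,-.051,.079])]))
E
```

```text
[ 0.48591869 -0.08025252  0.067     ] [ 0.38145379 -0.0908395   0.067     ]
t 6.75 ee [ 0.6574 -0.0108  0.271 ] F [-0.2  0.3  0.4] grip 0.32 0.0
[-0.51 -2.23  0.11] [ 0.    -0.     0.158]
[-0.85 -2.12  0.11] [ 0.    -0.     0.158]
[-1.17 -1.96  0.11] [ 0.    -0.     0.158]
[-1.47 -1.75  0.11] [ 0.    -0.     0.158]
[-1.72 -1.5   0.11] [ 0.    -0.     0.158]
[-1.94 -1.21  0.11] [ 0.    -0.     0.158]
[-2.1  -0.89  0.11] [ 0.    -0.     0.158]
[-2.22 -0.55  0.11] [ 0.    -0.     0.158]
[-2.28 -0.2   0.11] [ 0.    -0.     0.158]
[-2.28  0.16  0.11] [ 0.    -0.     0.158]
[[375.88380191 300.10569625]]
```

Request:
{"name": "jog_arm", "arguments": {"targets": [{"x":-0.4,"y":-1.85,"z":0,"wx":0,"wy":0,"wz":0.131,"jaw":0.5},{"x":-0.65,"y":-1.8,"z":0,"wx":0,"wy":0,"wz":0.131,"jaw":0.5},{"x":-0.9,"y":-1.7,"z":0,"wx":0,"wy":0,"wz":0.131,"jaw":0.5},{"x":-1.1,"y":-1.55,"z":0,"wx":0,"wy":0,"wz":0.131,"jaw":0.5},{"x":-1.3,"y":-1.4,"z":0,"wx":0,"wy":0,"wz":0.131,"jaw":0.5},{"x":-1.45,"y":-1.2,"z":0,"wx":0,"wy":0,"wz":0.131,"jaw":0.5},{"x":-1.6,"y":-1.0,"z":0,"wx":0,"wy":0,"wz":0.131,"jaw":0.5},{"x":-1.7,"y":-0.8,"z":0,"wx":0,"wy":0,"wz":0.131,"jaw":0.5}]}}

```text
clock: 7.55
ee_pos: [0.513, -0.0598, 0.2698]
tool_rot: [0.952, 0.307, 0.001, 0.0]
ft_force: [-0.4, 0.3, 0.4]
grip_width: 0.501
grip_force: 0.0
```

Request:
{"name": "jog_arm", "arguments": {"targets": [{"x":-1.8,"y":-0.6,"z":0,"wx":0,"wy":0,"wz":0.131,"jaw":0.5},{"x":-1.9,"y":-0.3,"z":0,"wx":0,"wy":0,"wz":0.131,"jaw":0.5},{"x":-1.9,"y":-0.1,"z":0,"wx":0,"wy":0,"wz":0.131,"jaw":0.5},{"x":-1.9,"y":0.2,"z":0,"wx":0,"wy":0,"wz":0.131,"jaw":0.5},{"x":0,"y":0,"z":0,"wx":0,"wy":0,"wz":0,"jaw":0.5},{"x":0,"y":0,"z":0,"wx":0,"wy":0,"wz":0,"jaw":0.5}]}}

```text
clock: 8.15
ee_pos: [0.4418, -0.0841, 0.2697]
tool_rot: [0.999, 0.054, 0.001, 0.0]
ft_force: [0.8, -0.4, -0.4]
grip_width: 0.499
grip_force: 0.0
```

```bash
python3 - <<'E'
from h import *
plan(w([-.015,-.051,.11]),down(Y),5)
im=r.snapshot("scene")[:,:,::-1];a=cv2.resize(im[180:310,310:440],None,fx=3,fy=3,interpolation=cv2.INTER_CUBIC)
t=r.snapshot("top")[:,:,::-1];b=cv2.resize(t[215:345,285:415],None,fx=3,fy=3,interpolation=cv2.INTER_CUBIC)
cv2.imwrite("pics/s4.png",np.hstack([a,b]))
print(proj("scene",[w([-.015,-.051,.079]),w([-.015,-.051,.057]),w([-.015-.018,-.057,.079]),w([-.033,-.045,.079])]),proj("top",[w([-.015,-.051,.079])]))
E
```

```text
t 8.15 ee [ 0.4418 -0.0841  0.2697] F [ 0.8 -0.4 -0.4] grip 0.499 0.0
[0.88 0.02 3.2 ] [ 0.    -0.     0.001]
[0.88 0.02 3.19] [ 0.    -0.     0.001]
[0.88 0.01 3.19] [ 0.    -0.     0.001]
[0.88 0.01 3.19] [ 0.    -0.     0.001]
[0.88 0.01 3.19] [ 0.    -0.     0.001]
[[395.06101009 244.07515927]
 [394.39123647 251.79227601]
 [402.89791571 246.00286316]
 [399.79380126 248.16900754]] [[375.88380191 300.10569625]]
```

View pics/s4.png

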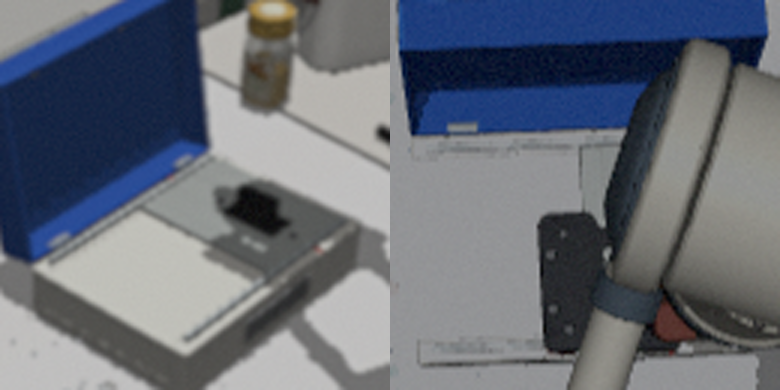

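The left half shows the lid leaning open on its stop, and the gate shut with its tab near (255,200), where it was predicted at (255,192). I'll go down over the tab.

Request:
{"name": "jog_arm", "arguments": {"targets": [{"x":2.2,"y":0,"z":0,"wx":0,"wy":0,"wz":0,"jaw":0.5},{"x":2.1,"y":0,"z":2,"wx":0,"wy":0,"wz":0,"jaw":0.5},{"x":0,"y":0,"z":4,"wx":0,"wy":0,"wz":0,"jaw":0.5},{"x":0,"y":0,"z":4,"wx":0,"wy":0,"wz":0,"jaw":0.5},{"x":0,"y":0,"z":4,"wx":0,"wy":0,"wz":0,"jaw":0.5},{"x":0,"y":0,"z":2,"wx":0,"wy":0,"wz":0,"jaw":0.5},{"x":0,"y":0,"z":0,"wx":0,"wy":0,"wz":0,"jaw":0.5},{"x":0,"y":0,"z":0,"wx":0,"wy":0,"wz":0,"jaw":0.5}]}}

```text
clock: 9.05
ee_pos: [0.4847, -0.0795, 0.109]
tool_rot: [0.999, 0.053, -0.0, -0.0]
ft_force: [-0.5, -0.6, -0.1]
grip_width: 0.497
grip_force: 0.0
```

```bash
python3 - <<'E'
from h import *
plan(w([-.015,-.051,.062]),down(Y),4)
im=r.snapshot("scene")[:,:,::-1];a=cv2.resize(im[190:290,340:450],None,fx=6,fy=6,interpolation=cv2.INTER_CUBIC)
cv2.imwrite("pics/s5.png",a)
E
```

```text
t 9.05 ee [ 0.4847 -0.0795  0.109 ] F [-0.5 -0.6 -0.1] grip 0.497 0.0
[0.03 0.02 1.18] [-0.     0.     0.001]
[0.03 0.02 1.18] [-0.     0.     0.001]
[0.03 0.02 1.18] [-0.     0.     0.001]
[0.03 0.02 1.18] [-0.     0.     0.001]
```

View pics/s5.png

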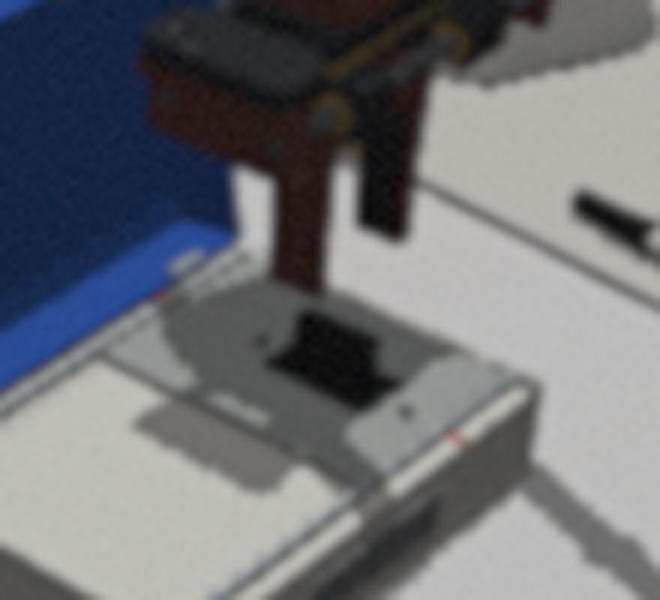

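The fingertips are near (300,290) and (383,235). Their midpoint lies straight over the tab's top at about (340,325), so it is centred.

Request:
{"name": "jog_arm", "arguments": {"targets": [{"x":0.1,"y":0.1,"z":2,"wx":0,"wy":0,"wz":0,"jaw":0.5},{"x":0,"y":0,"z":1.5,"wx":0,"wy":0,"wz":0,"jaw":0.5},{"x":0,"y":0,"z":0.7,"wx":0,"wy":0,"wz":0,"jaw":0.5},{"x":0,"y":0,"z":0.4,"wx":0,"wy":0,"wz":0,"jaw":0.5},{"x":0,"y":0,"z":0,"wx":0,"wy":0,"wz":0,"jaw":0.5},{"x":0,"y":0,"z":0,"wx":0,"wy":0,"wz":0,"jaw":0.5}]}}

```text
clock: 9.7
ee_pos: [0.4857, -0.0807, 0.0633]
tool_rot: [0.999, 0.052, 0.0, 0.0]
ft_force: [0.1, -0.9, 0.6]
grip_width: 0.5
grip_force: 0.0
```

Request:
{"name": "jog_arm", "arguments": {"force": 35, "targets": [{"x":0,"y":0,"z":0,"wx":0,"wy":0,"wz":0,"jaw":0.3},{"x":0,"y":0,"z":0,"wx":0,"wy":0,"wz":0,"jaw":0.2},{"x":0,"y":0,"z":0,"wx":0,"wy":0,"wz":0,"jaw":0.1},{"x":0,"y":0,"z":0,"wx":0,"wy":0,"wz":0,"jaw":0},{"x":0,"y":0,"z":0,"wx":0,"wy":0,"wz":0,"jaw":0},{"x":0,"y":0,"z":0,"wx":0,"wy":0,"wz":0,"jaw":0}]}}

```text
clock: 10.3
ee_pos: [0.4853, -0.0797, 0.0627]
tool_rot: [0.999, 0.053, -0.0, -0.001]
ft_force: [-1.1, 5.1, 2.0]
grip_width: 0.13
grip_force: 35.0
```

```bash
python3 - <<'E'
from h import *
s=r.get_state();print(s["ee_pos"],s["ft_force"],Rb.inv().apply(s["ee_pos"]-C))
E
```

```text
[ 0.48532633 -0.07967539  0.06274557] [-1.12397639  5.09124294  1.99294841] [-0.01553115 -0.05036608  0.06274557]
```

Request:
{"name": "jog_arm", "arguments": {"targets": [{"x":0,"y":-0.6,"z":0,"wx":0,"wy":0,"wz":0,"jaw":0},{"x":0,"y":-0.7,"z":0,"wx":0,"wy":0,"wz":0,"jaw":0},{"x":0,"y":-0.7,"z":0,"wx":0,"wy":0,"wz":0,"jaw":0},{"x":0,"y":-0.7,"z":0,"wx":0,"wy":0,"wz":0,"jaw":0},{"x":0,"y":-0.6,"z":0,"wx":0,"wy":0,"wz":0,"jaw":0},{"x":0,"y":-0.5,"z":0,"wx":0,"wy":0,"wz":0,"jaw":0},{"x":0,"y":-0.3,"z":0,"wx":0,"wy":0,"wz":0,"jaw":0},{"x":0,"y":0,"z":0,"wx":0,"wy":0,"wz":0,"jaw":0}]}}

```text
clock: 11.1
ee_pos: [0.4812, -0.0401, 0.0628]
tool_rot: [0.999, 0.052, 0.0, 0.001]
ft_force: [1.3, -6.1, 0.9]
grip_width: 0.136
grip_force: 35.0
```

```bash
python3 - <<'E'
from h import *
s=r.get_state();print(s["ee_pos"],s["ft_force"],Rb.inv().apply(s["ee_pos"]-C))
E
```

```text
[ 0.48122897 -0.04011078  0.06277573] [ 1.32593729 -6.11521392  0.86113401] [-0.0156184  -0.01058997  0.06277573]
```

Request:
{"name": "jog_arm", "arguments": {"targets": [{"x":0,"y":-0.3,"z":0,"wx":0,"wy":0,"wz":0,"jaw":0},{"x":0,"y":-0.2,"z":0,"wx":0,"wy":0,"wz":0,"jaw":0},{"x":0,"y":0,"z":0,"wx":0,"wy":0,"wz":0,"jaw":0},{"x":0,"y":0,"z":0,"wx":0,"wy":0,"wz":0,"jaw":0}]}}

```text
clock: 11.5
ee_pos: [0.4808, -0.0355, 0.0628]
tool_rot: [0.999, 0.052, 0.0, 0.001]
ft_force: [1.9, -6.1, -0.8]
grip_width: 0.138
grip_force: 35.0
```

```bash
python3 - <<'E'
from h import *
s=r.get_state();print(s["clock"],s["ft_force"],Rb.inv().apply(s["ee_pos"]-C))
im=r.snapshot("scene")[:,:,::-1];a=cv2.resize(im[130:330,290:490],None,fx=3,fy=3,interpolation=cv2.INTER_CUBIC)
cv2.imwrite("pics/s6.png",a)
E
```

```text
11.5 [ 1.89173274 -6.08394957 -0.80729505] [-0.0156336  -0.00599907  0.06275668]
```

View pics/s6.png

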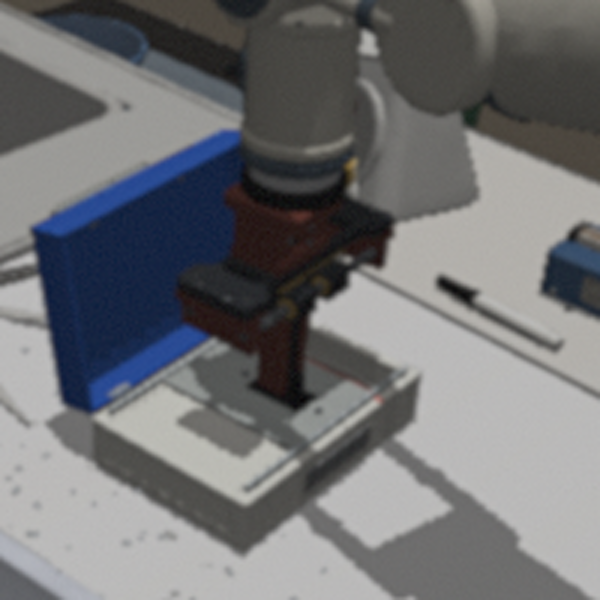

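The lid rests open, the tab is held near (285,395), and the red divider shows along the gate's edge from about (315,360) to (378,400). The gate has travelled about 44.4 mm against 45 asked, so I'm handing in.

```bash
python3 -c "
from rig import r
print(r.job_done())"
```

```text
the job is handed in; nothing more can be done
None
```

I handed the job in at about 11.5 s: the lid rests open on its stop, the gripper is holding the gate about 44 mm out (45 mm asked) at the red divider, and nothing round the box was touched; no verdict was returned.

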